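# Tip the carton onto the dry board and seat it against the sprung end stop

## Robot

A 6-joint arm with a two-finger parallel gripper is mounted at the origin on the work surface. World frame = base frame: x ahead of the robot, y to its left, z up, the work surface at z = 0. Lengths are in m, angles in rad, forces in N, time in s.
With the tool pointing down it reaches from about 0.25 to 0.725 m from the base axis. Payload 9.7 kg.
Tool frame: the origin (TCP) lies midway between the tips of the shut fingers; the grasp point (between the pads) lies 19 mm behind it; z points along the fingers, y is the direction in which the jaws open and shut (so a half turn about z gives the same grasp; the last joint's range is limited). The gripper opens to 85 mm and grips with 20 to 120 N. Pads are 22 mm wide; open, the fingers measure 114 mm over their backs; the gripper's body (76 mm by 85 mm) begins 54 mm behind the grasp point. The pads swing forward as they close: fully open they stand 13 mm farther back than shut.
Start: joints at [-1.238, 0.087, 0.176, 1.66, 0, 1.571], TCP at [0.18, -0.52, 0.231] pointing down, gripper open.
Joint ranges: [-3.13, 3.13], [-0.85, 1.81], [-1.15, 1.24], [-2.2, 2.28], [-1.44, 1.52], [-3.14, 3.14]. Speed limits (rad/s): [2.22, 2.22, 2.57, 3.14, 3.14, 3.14].

## Interface

Orientations are given as a rotation vector (axis times angle).
In Python, from cell import ctrl, optics, ticket gives the robot as it stands. The module is installed in compiled form; this text tells all that it offers.
- The arm moves only by the tool move_arm, never from a script. Its argument "motion" is a list of rows, each a list of 2 entries, a list of its own where there are three numbers: the shift along the world's x, y, z in m, then the turn about the world's z in degrees. In form: [[[dx, dy, dz], twist], ...]. A call has 1 to 20 rows; each row is the pose to reach, as a shift and turn from the pose commanded when the call began; what a row does not reach only later rows make up. A row lasts 1/8 s, in which the tool goes at most 62.5 mm and 10.7 degrees, less where a joint would pass 70% of its speed; a pose out of reach is approached as far as the arm can. A call with a gripper value outside its range is refused whole. "gripper" is the closure, from 0 (fully open) to 1 (shut), set as the call begins (left out, the last holds). The fingers move at their own pace and stop on an object; the grip force is fixed at half the most. Time passes only in rows, so rows that repeat a pose let the fingers close. It gives the time, the measured TCP pose, the force and the opening at its end, in the units of the state.
- ctrl.state(): the state, without advancing time (a new reading comes with each control period).
- optics.grab_frame(name): name is "scene" or "top" or "wrist"; returns the picture (400x640x3 uint8, red, green, blue); there is no depth.
- optics.camera_info(name): a dict with "camera_matrix" (3x3 intrinsics, pixels), "pose" (4x4, takes a point from camera to world coordinates). Camera axes: x right, y down, z forward; pixel columns grow to the right and rows downward; lengths in m; the calibration is good to about 2 mm. The wrist camera is an equidistant fisheye: a pixel r from the principal point sees the ray r / f radians off the axis. A picture is of the moment at which its call begins: read the wrist's pose just before it. camera_info takes no time and is no camera call; for the wrist camera it gives the pose at the moment of the call.
- ticket.finish_job(): hands the job in, once; it reports no verdict.
Trained networks look in the newest picture that a camera, given by its name, has taken for a name from the list of things; names that differ only in an ending like _2 or _b are one class to them, and where a whole thing is asked for, a point or a joint stands for the part that bears it (a point fixed in the world has none). Each returns a list of dicts, best first, with "conf" (0 to 1); they miss things now and then, are a little off and sometimes report something else, mostly with a low value. They report only what shows in the picture. A call takes as long as a camera call. They do not tell look-alikes from the thing itself.
- optics.spot_in(name, camera): "location" ([x, y, z] in m, in the coordinates of the camera as it stood for that picture, good to about 4 mm: the middle of the surface that is visible of it).
- optics.cut_out(name, camera): "pixels" (400x640 bool, what is visible of it).
The state is a dict: "time": time; "q": joint angles; "dq": joint speeds; "tau": joint torques, N m; "tcp_pos": TCP position; "tcp_rot": TCP orientation; "contact_force": force on the tool from outside, world axes, zero at the start; "moment": the same for the moment, N m; "opening": finger opening in m.
Only numpy, scipy, OpenCV 4.12 (cv2) and the standard library are available. Lean on these libraries where they do the work, as an engineer would, in place of code of your own. Each camera call takes 0.05 s, during which the arm holds its last target. There are 200 camera calls.

## Task

The sealed carton stands on the wet bench: lay it on its side on the pale green dry board with its blue label facing up. Slide it upright until its foot is flush against the board's front edge and let it stand there a moment, then push high on the label face so it tips over onto the board, and push it along on the board until it presses the orange buffer of the end stop in by 2 to 5 mm; leave it there, square to the board and resting against the buffer. Feel for the contacts and push gently (never above 25 N or past 6 mm of buffer travel), and leave the wash bottle, beaker and jar alone.

Things in the scene. Friction and masses are not known exactly. Their poses are not given: they have to be found in the camera images.
- carton: Sealed brown carton, 0.35 to 0.7 kg, upright on the bench: 90 mm (x) by 120 mm (y) by 140 mm tall (z). Origin: centre of its underside. The blue label is on its -x face, the face to push; +x points at the board within 0.15 rad. It slides easily (friction 0.28 to 0.42 on everything): pushed below 90 mm height it slides upright. Lying as wanted, its x points down, its z along the board's x.
- toe (a point): Middle of the carton's lower edge on its +x side (45 mm along the carton's x from its origin): the edge that must meet the board's front edge, at first 30 to 70 mm away. If askew, square it by pushing its lagging side. With it held there, a push 125 mm above the bench tips the carton with 1.5 to 4 N; leaned about 35 to 40 degrees it falls over by itself.
- board: Pale green flat board fixed to the bench, 320 mm long (x) by 180 mm wide (y), 14 mm thick; only the end stop stands on it. Origin at bench level under the middle of its front edge, the 14 mm step that stops the carton's foot; x points along the board from that edge to the end stop, z up.
- buffer (a joint): Travel (m) of the orange sprung plate on the blue fixed end stop: 140 mm wide, 12 to 68 mm above the board, facing its front edge. 0 free, grows as pressed along the board's +x, 0.014 bottomed. 3.5 N per mm plus 2 N friction, plus 1 to 3 N to slide the carton. The stop (under 90 mm high) is clamped anywhere, its free plate 165 to 215 mm from the board's front edge: find it by touch or sight.
- wash_bottle: White squeeze bottle with a red nozzle, 64 mm across and 160 mm tall with the nozzle, standing beside the board on the side away from the robot; not to be disturbed. Origin at the centre of its underside.
- beaker: Cream beaker, 72 mm across, 85 mm tall, beside the board on the side away from the robot; not to be disturbed. Origin at the centre of its underside.
- jar: Amber jar with a blue cap, 56 mm across, 90 mm tall, beside the board on the side away from the robot; not to be disturbed. Origin at the centre of its underside.
Not all that is in view belongs to the job. What is shaped like the carton but pink or purple is not meant.

How it is judged:
On the way, in this order (a step that is already met when the one before it is completed fails the run):
1. The carton stands upright with its foot flush against the board's front edge (middle of the foot edge within 4 mm) for 0.2 s (x of toe in the frame of board above -0.004 m and angle between carton's own z axis and vertical below 0.1 rad), for 0.2 s.
2. The carton lies on its side on the board, label up, at rest (angle between carton's own x axis and vertical above 3.02 rad and height (world z) of carton between 0.054 and 0.064 m and linear speed of carton below 0.02 m/s), for 0.2 s.
3. The carton, lying, presses the buffer in by more than 1.5 mm for 0.2 s (angle between carton's own x axis and vertical above 3.02 rad and height (world z) of carton between 0.054 and 0.064 m and value of joint buffer above 0.0015 m), for 0.2 s.
At the end, for the whole second after the job is handed in: The carton lies flat on the board with its label up (within 7 degrees), wholly behind the board's front edge (by 8 mm or more), its middle within 35 mm of the board's centre line, square to the board within 0.1 rad, at rest, and still resting against the buffer (buffer in by at least 0.2 mm) (angle between carton's own x axis and vertical above 3.02 rad and height (world z) of carton between 0.054 and 0.064 m and x of toe in the frame of board above 0.008 m and y of carton in the frame of board between -0.035 and 0.035 m and angle between the z axis of carton and the x axis of board, either way round below 0.1 rad and value of joint buffer above 0.0002 m and linear speed of carton below 0.01 m/s and angular speed of carton below 0.05 rad/s); the robot touches nothing.
It fails at once if The buffer is rammed in by more than 6 mm (value of joint buffer above 0.006 m).
It fails at once if The robot pushes on the carton with more than 25 N (contact force between any of the fingers, the arm and carton above 25 N).
It fails at once if The wash bottle is moved by more than 20 mm (distance of wash_bottle from where it was at the start of the episode above 0.02 m).
It fails at once if The beaker is moved by more than 20 mm (distance of beaker from where it was at the start of the episode above 0.02 m).
It fails at once if The jar is moved by more than 20 mm (distance of jar from where it was at the start of the episode above 0.02 m).
It also fails if it takes over 72 s, if anything falls off the work surface, if the arm or the gripper's body presses on something with over 40 N, if the wrist force passes 120 N, or if a joint passes its speed limit or range.

## Working session

There is one attempt and no reset: what is moved stays moved. The work goes in short steps, Python scripts to look and compute and a tool call to move; the robot and the scene stay as the last step left them, time stands still between calls to the robot, and variables do not carry over. Pictures are saved under pics/ and viewed, about 8 in all and at most 12, crops included, and the job is handed in when it is done.

Besides the shell and the picture viewer there is one more tool, called after "Call:" as name(argument=value, ...) on one line, values as JSON. move_arm: Moves the arm, as the interface text tells. Its arguments: {"type":"object","properties":{"motion":{"type":"array","items":{"type":"array"}},"gripper":{"type":"number"}},"required":["motion"]}

```bash
mkdir -p pics; python3 - <<'E'
from cell import ctrl, optics, ticket
import cv2,numpy as np
s=ctrl.state();print(s)
ims=[]
for n in ("scene","top"):
    im=optics.grab_frame(n);ims.append(im);i=optics.camera_info(n);print(n,i)
    cv2.imwrite(f"pics/{n}0.png",im[:,:,::-1])
    T=np.array(i["pose"])
    for o in ("carton","board","buffer","wash_bottle","beaker","jar"):
        for r in optics.spot_in(o,n)[:3]:
            p=T@np.r_[r["location"],1];print(o,round(r["conf"],2),p[:3].round(3))
cv2.imwrite("pics/both.png",np.vstack(ims)[:,:,::-1])
E
```

```text
{'time': 0.0, 'q': array([-1.23801234e+00,  8.74467719e-02,  1.75110971e-01,  1.65977184e+00,
       -1.15081394e-05,  1.57080973e+00]), 'dq': array([-4.42812765e-05,  1.10524526e-03, -2.24220386e-03,  1.15749455e-03,
       -4.43843886e-04, -1.51989002e-03]), 'tau': array([ 2.05662240e-03, -5.20398045e+01,  4.64799392e+01,  1.65025686e-02,
        1.79854292e-04,  2.18168464e-05]), 'tcp_pos': array([ 0.17959455, -0.51961238,  0.23057848]), 'tcp_rot': array([-3.09693337e+00, -5.20092477e-01,  3.58850158e-04]), 'contact_force': array([ 0.10466322, -0.23796111, -0.27137112]), 'moment': array([ 0.06318463,  0.02178787, -0.00288717]), 'opening': 0.08577463498400342}
scene {'camera_matrix': array([[379.53414329,   0.        , 316.75352655],
       [  0.        , 379.53414329, 201.62632242],
       [  0.        ,   0.        ,   1.        ]]), 'pose': array([[ 0.877168  , -0.45450671,  0.15491915,  0.46660604],
       [-0.48018011, -0.83148813,  0.27938244, -0.33739165],
       [ 0.00183224, -0.31945443, -0.94759987,  0.84187568],
       [ 0.        ,  0.        ,  0.        ,  1.        ]
[... 276 characters left out ...]
op {'camera_matrix': array([[438.53067652,   0.        , 321.16697058],
       [  0.        , 438.53067652, 198.86138726],
       [  0.        ,   0.        ,   1.        ]]), 'pose': array([[-0.01483289, -0.99845067,  0.05363062,  0.51156415],
       [-0.99988411,  0.01499531,  0.00262737, -0.09546465],
       [-0.0034275 , -0.05358543, -0.99855739,  0.98531571],
       [ 0.        ,  0.        ,  0.        ,  1.        ]])}
carton 0.73 [ 0.56  -0.177  0.143]
carton 0.66 [ 0.601 -0.374  0.138]
carton 0.57 [ 0.392 -0.246  0.14 ]
board 0.65 [0.538 0.046 0.011]
buffer 0.64 [0.533 0.11  0.081]
wash_bottle 0.82 [0.759 0.148 0.099]
beaker 0.6 [ 0.783 -0.194  0.043]
jar 0.58 [ 0.761 -0.021  0.093]
```

View pics/top0.png

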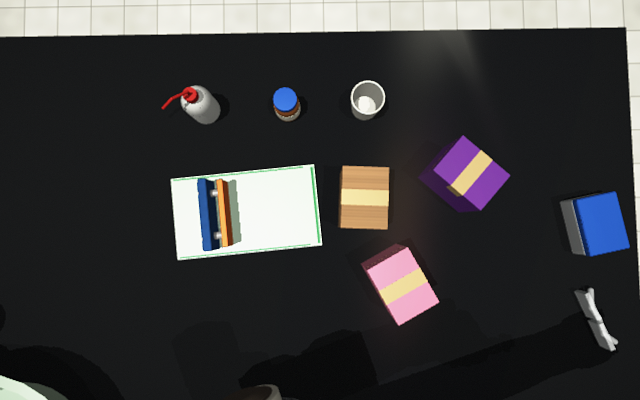

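View pics/scene0.png

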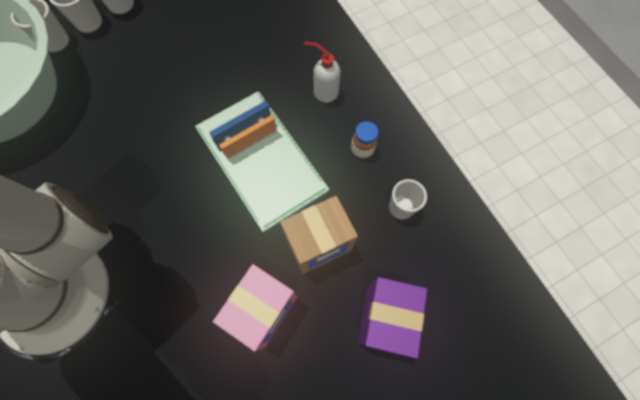

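Three carton-shaped things show up in the top view: brown at (365,197), pink at (400,286) and purple at (465,173). Only the brown one fits: it is brown and stands in front of the board's edge. The board is at (247,212), with the orange plate near (224,213). I'll measure the corners and confirm in an enlarged crop.

```bash
cat > h.py <<'E'
import numpy as np,cv2
from cell import ctrl, optics, ticket
def ray(n,uv,z):
    i=optics.camera_info(n);K=np.array(i["camera_matrix"]);T=np.array(i["pose"])
    d=T[:3,:3]@np.linalg.inv(K)@np.r_[uv,1];return T[:3,3]+d*(z-T[2,3])/d[2]
def mask_rect(m):
    m=cv2.morphologyEx(m.astype(np.uint8),cv2.MORPH_OPEN,np.ones((3,3)))
    c=max(cv2.findContours(m,0,2)[0],key=cv2.contourArea);return cv2.minAreaRect(c)
E
python3 - <<'E'
from h import *
im=cv2.imread("pics/top0.png");hsv=cv2.cvtColor(im,cv2.COLOR_BGR2HSV)
def roi(m,x0,x1,y0,y1):
    k=np.zeros_like(m);k[y0:y1,x0:x1]=m[y0:y1,x0:x1];return k
H,S,V=cv2.split(hsv)
brown=roi((H<30)&(S>40)&(V>110),330,410,155,240)
board=roi((V>140),160,330,155,270)
orange=roi((H<20)&(S>130)&(V>170),200,245,170,260)
purp=roi((H>120)&(H<160)&(S>80)&(V>60)|((H<30)&(S>40)&(V>110)),412,520,130,220)
pink=roi((V>110),355,445,235,330)
for n,m,z in (("carton",brown,.14),("board",board,.014),("orange",orange,.082),("purp",purp,.14),("pink",pink,.14)):
    r=mask_rect(m);b=cv2.boxPoints(r);w=np.array([ray("top",p,z)[:2] for p in b])
    e=[np.linalg.norm(w[1]-w[0]),np.linalg.norm(w[2]-w[1])]
    d=[(w[1]-w[0]),(w[2]-w[1])][int(np.argmax(e))]
    print(n,b.round(0).tolist(),w.round(4).tolist(),"ctr",w.mean(0).round(4),"dim",np.round(e,4),"longdir deg",np.degrees(np.arctan2(d[1],d[0])).round(1))
cv2.imwrite("pics/crop.png",cv2.resize(im[120:340,160:520],None,fx=2.2,fy=2.2,interpolation=cv2.INTER_CUBIC))
E
```

```text
carton [[339.0, 227.0], [341.0, 165.0], [389.0, 167.0], [387.0, 229.0]] [[0.5013, -0.1268], [0.6223, -0.1333], [0.6174, -0.2264], [0.4965, -0.2192]] ctr [ 0.5594 -0.1764] dim [0.1211 0.0932] longdir deg -3.1
board [[169.0, 178.0], [314.0, 164.0], [322.0, 245.0], [177.0, 260.0]] [[0.6142, 0.246], [0.6427, -0.0772], [0.4618, -0.0932], [0.4337, 0.2268]] ctr [0.5381 0.0756] dim [0.3244 0.1817] longdir deg -85.0
orange [[216.0, 179.0], [222.0, 179.0], [227.0, 238.0], [221.0, 238.0]] [[0.6039, 0.1244], [0.6048, 0.1121], [0.483, 0.1014], [0.4821, 0.1137]] ctr [0.5435 0.1129] dim [0.0124 0.1223] longdir deg -175.0
purp [[419.0, 178.0], [459.0, 131.0], [511.0, 175.0], [470.0, 222.0]] [[0.5951, -0.2821], [0.686, -0.3631], [0.5975, -0.4607], [0.5076, -0.3796]] ctr [ 0.5965 -0.3714] dim [0.1218 0.1317] longdir deg -132.2
pink [[365.0, 270.0], [407.0, 246.0], [440.0, 302.0], [397.0, 326.0]] [[0.4196, -0.175], [0.4646, -0.2572], [0.3567, -0.3159], [0.3123, -0.234]] ctr [ 0.3883 -0.2455] dim [0.0938 0.1228] longdir deg -151.5
```

View pics/crop.png

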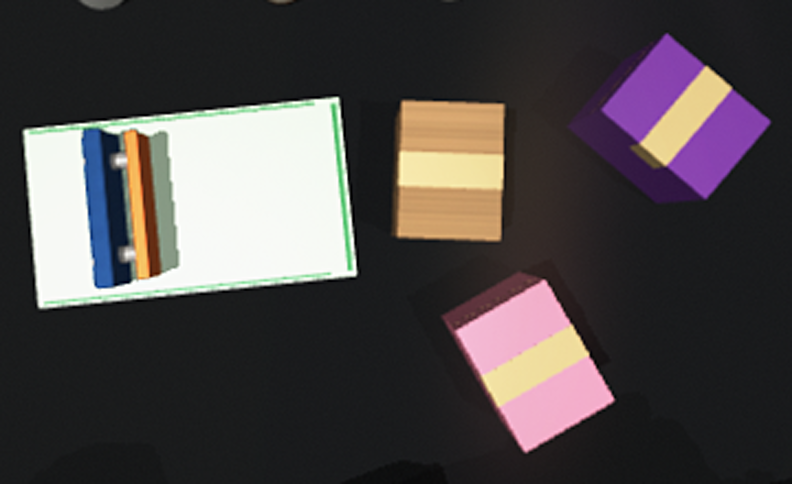

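The crop confirms it: the brown carton stands in front of the green-marked board edge, about 8° askew to it. It needs to turn counter-clockwise, and the pink and purple boxes are decoys. I'll go behind the label face with the fingers partly open, so they make a wide pusher set parallel to the board edge.

Call:
move_arm(motion=[[[0.03,0.02,0],6],[[0.065,0.045,0],13],[[0.1,0.07,0],20],[[0.135,0.095,0],27],[[0.17,0.12,0],34],[[0.205,0.145,0],41],[[0.24,0.17,0],48],[[0.275,0.195,0],55],[[0.31,0.22,0],62],[[0.345,0.245,0],69],[[0.37,0.26,0],76],[[0.382,0.268,0],76],[[0.382,0.268,0],76],[[0.382,0.268,-0.03],76],[[0.382,0.268,-0.06],76],[[0.382,0.268,-0.09],76],[[0.382,0.268,-0.12],76],[[0.382,0.268,-0.145],76],[[0.382,0.268,-0.158],76],[[0.382,0.268,-0.158],76]], gripper=0.3)

```text
time: 3.2
tcp_pos: [0.5609, -0.2522, 0.073]
tcp_rot: [-2.122, -2.315, 0.001]
contact_force: [-0.2, 0.3, 0.1]
opening: 0.0598
```

```bash
python3 - <<'E'
from h import *
from scipy.spatial.transform import Rotation as R
s=ctrl.state();y=R.from_rotvec(s["tcp_rot"]).as_matrix()
print(s["time"],s["tcp_pos"].round(4),s["contact_force"].round(2),s["opening"],np.degrees(np.arctan2(y[1,1],y[0,1])),y[:,2].round(3))
im=optics.grab_frame("scene");cv2.imwrite("pics/s1.png",im[:,:,::-1])
im=optics.grab_frame("top");cv2.imwrite("pics/t1.png",im[:,:,::-1])
E
```

```text
3.2 [ 0.5609 -0.2522  0.073 ] [-0.18  0.27  0.11] 0.05984733342784304 4.975524035709531 [-0.001  0.    -1.   ]
```

View pics/s1.png

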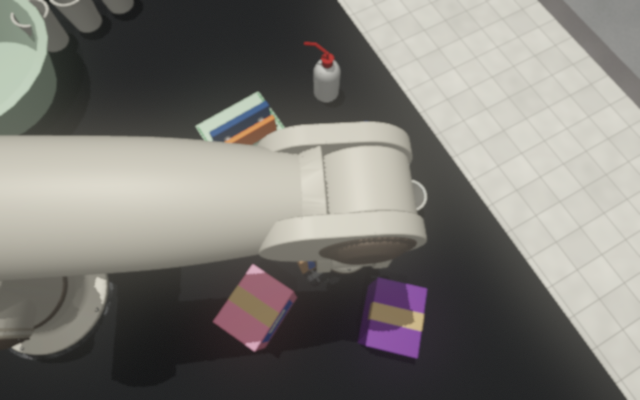

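The arm hides the carton, so from here I'll work by touch. The tool's jaw line is at 4.98°, parallel to the edge. I'll push slowly along the board's x.

Call:
move_arm(motion=[[[0,0.003,0],0],[[-0.0005,0.006,0],0],[[-0.001,0.009,0],0],[[-0.001,0.012,0],0],[[-0.001,0.014,0],0],[[-0.0015,0.016,0],0],[[-0.0015,0.018,0],0],[[-0.002,0.02,0],0],[[-0.002,0.022,0],0],[[-0.002,0.024,0],0],[[-0.002,0.026,0],0],[[-0.0025,0.028,0],0],[[-0.0025,0.03,0],0],[[-0.003,0.032,0],0],[[-0.003,0.034,0],0],[[-0.003,0.036,0],0],[[-0.003,0.038,0],0],[[-0.0035,0.04,0],0],[[-0.0035,0.042,0],0],[[-0.004,0.044,0],0]])

```text
time: 5.8
tcp_pos: [0.5576, -0.2077, 0.0733]
tcp_rot: [-2.121, -2.317, 0.0]
contact_force: [0.8, -1.7, 0.2]
opening: 0.0599
```

```bash
python3 - <<'E'
from h import *
im=optics.grab_frame("wrist");cv2.imwrite("pics/w1.png",im[:,:,::-1]);s=ctrl.state()
print(s["tcp_pos"],s["contact_force"],s["moment"],optics.camera_info("wrist"))
E
```

```text
[ 0.55759159 -0.20746316  0.07326013] [ 0.30553968 -1.22693178  0.56649395] [-0.19684353 -0.03459628 -0.03263385] {'camera_matrix': array([[309.70691629,   0.        , 315.19504224],
       [  0.        , 309.70691629, 198.33480379],
       [  0.        ,   0.        ,   1.        ]]), 'pose': array([[ 0.99600068,  0.0855944 ,  0.02561738,  0.54989139],
       [ 0.08933783, -0.9502955 , -0.29825698, -0.13029429],
       [-0.00118504,  0.29935275, -0.95414177,  0.21669331],
       [ 0.        ,  0.        ,  0.        ,  1.        ]])}
```

View pics/w1.png

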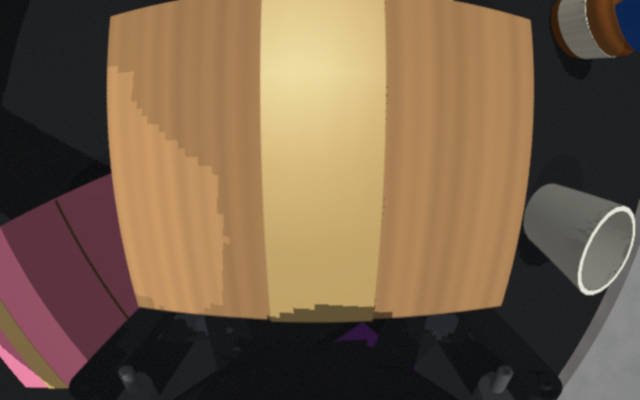

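The wrist view shows the carton top square to the tool: its tape edge runs along columns 262–385, and its rear edge is level at row ~310 on both sides. It is sliding with about 1.5 N. I continue in small steps towards the edge.

Call:
move_arm(motion=[[[0,0.002,0],0],[[0,0.004,0],0],[[-0.0005,0.006,0],0],[[-0.0005,0.008,0],0],[[-0.001,0.01,0],0],[[-0.001,0.0115,0],0],[[-0.001,0.013,0],0],[[-0.001,0.014,0],0],[[-0.001,0.015,0],0]])

```text
time: 6.98
tcp_pos: [0.5567, -0.1928, 0.0733]
tcp_rot: [2.121, 2.317, -0.0]
contact_force: [0.3, -1.5, 0.7]
opening: 0.0602
```

Call:
move_arm(motion=[[[0,0.001,0],0],[[0,0.002,0],0],[[0,0.003,0],0]])

```text
time: 7.35
tcp_pos: [0.5567, -0.1898, 0.0733]
tcp_rot: [-2.121, -2.317, 0.0]
contact_force: [1.0, -2.3, 1.5]
opening: 0.0601
```

Call:
move_arm(motion=[[[0,0.001,0],0],[[0,0.002,0],0]])

```text
time: 7.6
tcp_pos: [0.5567, -0.1877, 0.0733]
tcp_rot: [-2.121, -2.317, 0.0]
contact_force: [0.7, -2.8, 1.4]
opening: 0.0599
```

```bash
python3 - <<'E'
from h import *
im=optics.grab_frame("wrist");cv2.imwrite("pics/w2.png",im[:,:,::-1]);s=ctrl.state()
print(s["tcp_pos"],s["contact_force"],s["moment"])
a=cv2.imread("pics/w1.png");b=im[:,:,::-1]
cv2.imwrite("pics/w12.png",cv2.resize(np.hstack([a[:,80:560],b[:,80:560]]),(800,333)))
E
```

```text
[ 0.55667409 -0.18763703  0.07326759] [ 0.27133532 -2.21790508  1.06739908] [-0.33166913 -0.04238811  0.04980377]
```

View pics/w12.png

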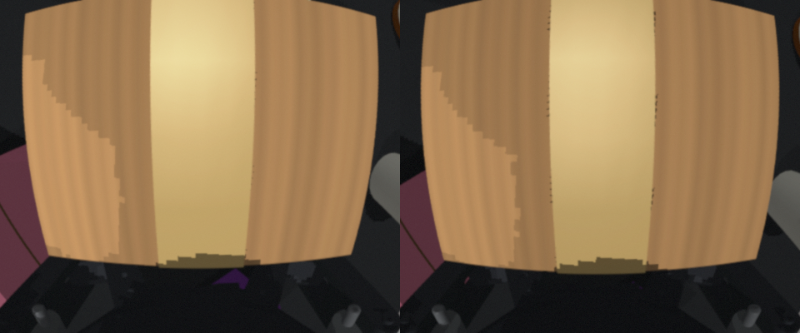

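Compared with the first wrist view, the carton's rear edge has dropped from row ~267 to ~272 and Fz has risen. The carton is therefore starting to tilt about a blocked toe at TCP y of about -0.191. I'll back off to let it stand, then clear the arm so the top camera can verify that it is flush.

Call:
move_arm(motion=[[[0,-0.002,0],0],[[0,-0.004,0],0],[[0,-0.006,0],0],[[0,-0.006,0],0],[[0,-0.02,0],0],[[0,-0.035,0],0],[[0,-0.035,0.03],0],[[0,-0.035,0.08],0],[[0,-0.035,0.13],0],[[-0.03,-0.08,0.15],0],[[-0.06,-0.13,0.15],0],[[-0.09,-0.18,0.15],0],[[-0.12,-0.23,0.15],0],[[-0.15,-0.28,0.15],0],[[-0.17,-0.32,0.15],0],[[-0.17,-0.32,0.15],0]])

```text
time: 9.65
tcp_pos: [0.3842, -0.511, 0.2223]
tcp_rot: [-2.126, -2.312, 0.0]
contact_force: [0.5, 0.6, -0.3]
opening: 0.0596
```

```bash
python3 - <<'E'
from h import *
im=optics.grab_frame("top")[:,:,::-1].copy();cv2.imwrite("pics/t2.png",im)
H,S,V=cv2.split(cv2.cvtColor(im,cv2.COLOR_BGR2HSV))
m=((H<30)&(S>40)&(V>110));k=np.zeros_like(m);k[150:250,300:400]=m[150:250,300:400]
r=mask_rect(k);b=cv2.boxPoints(r);w=np.array([ray("top",p,.14)[:2] for p in b]);print(b.round(1).tolist(),w.round(4).tolist(),w.mean(0))
u=np.array([-.0872,.9962]);o=np.array([.552,-.085])
print("board frame",[(float((p-o)@u),float((p-o)@[-.9962,-.0872])) for p in w])
cv2.imwrite("pics/t2c.png",cv2.resize(im[140:280,150:440],None,fx=2.7,fy=2.7))
E
```

```text
[[317.5, 170.89999389648438], [365.1000061035156, 165.89999389648438], [371.6000061035156, 228.10000610351562], [324.1000061035156, 233.1999969482422]] [[0.6113, -0.087], [0.6197, -0.1793], [0.4991, -0.1895], [0.4909, -0.0978]] [ 0.55524883 -0.13838829]
board frame [(-0.007137205997422621, -0.05892195358311214), (-0.09983159019627778, -0.05918546973037462), (-0.09944620501643976, 0.06177538899409809), (-0.007459867207213114, 0.06200792953379015)]
```

View pics/t2c.png

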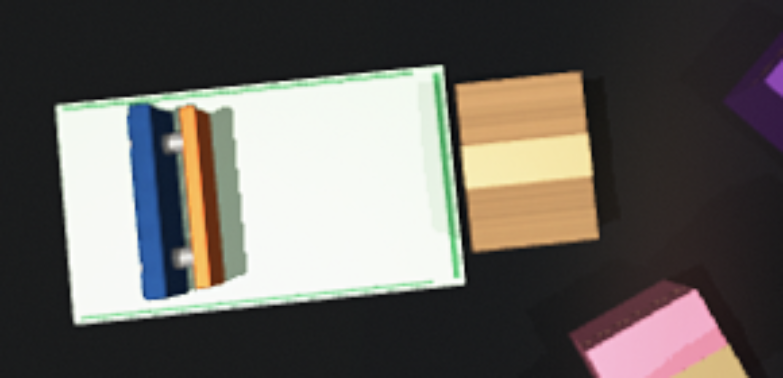

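The top view puts the carton square, with its tape level with the board's axis, but a gap of about 8 mm shows between its top edge (crop column ~457) and the board edge (~445). I'll cross-check with the scene camera before acting.

```bash
python3 - <<'E'
from h import *
im=optics.grab_frame("scene")[:,:,::-1].copy();cv2.imwrite("pics/s2.png",im)
def proj(n,P):
    i=optics.camera_info(n);K=np.array(i["camera_matrix"]);T=np.array(i["pose"])
    c=T[:3,:3].T@(np.array(P)-T[:3,3]);c=K@c;return c[:2]/c[2]
u=np.array([-.0872,.9962]);v=np.array([-.9962,-.0872]);o=np.array([.5525,-.083])
def W(x,y,z): return np.r_[o+u*x+v*y,z]
x0,y0,sc=180,70,4
c=cv2.resize(im[y0:y0+150+60,x0:x0+200],None,fx=sc,fy=sc,interpolation=cv2.INTER_CUBIC)[:840]
def poly(pts,col):
    p=np.array([((proj("scene",q)-[x0,y0]+.5)*sc) for q in pts]).astype(np.int32);cv2.polylines(c,[p],True,col,1)
poly([W(a,b,.014) for a,b in((0,-.09),(0,.09),(.32,.09),(.32,-.09))],(0,0,255))
for g,col in((-.009,(255,0,0)),(0,(255,0,255))):
    for z in(.14,): poly([W(a+g,b+.0015,z) for a,b in((0,-.06),(0,.06),(-.09,.06),(-.09,-.06))],col)
    poly([W(g-.09,b+.0015,z) for b,z in((-.06,0),(.06,0),(.06,.14),(-.06,.14))],col)
cv2.imwrite("pics/s2c.png",c[240:840])
E
```

```text
(no output)
```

View pics/s2c.png

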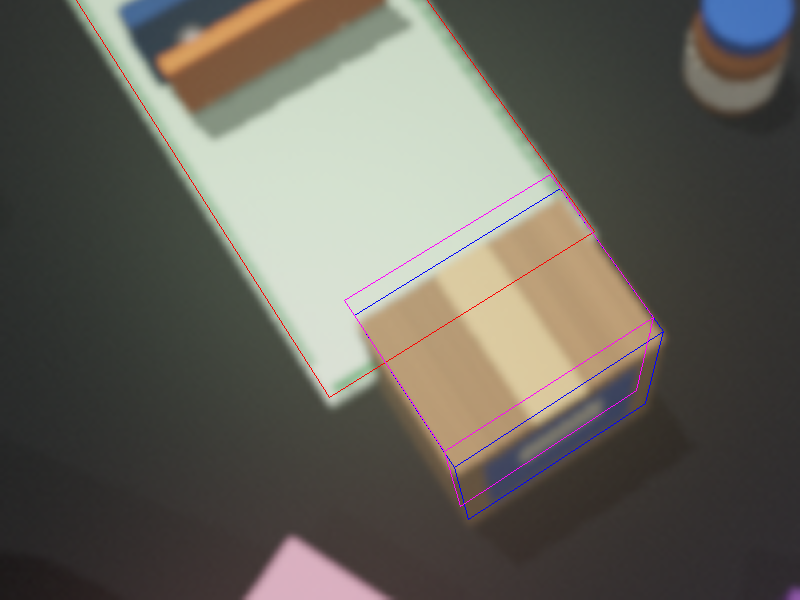

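The scene overlay also puts the carton short of the edge: its label face matches the blue outline drawn at -9 mm, while the board's front corner shows at (333,410). The gap is 4–9 mm, so it is not flush yet. I'll go back and find first touch, which will tell sliding from tilting.

Call:
move_arm(motion=[[[0.02,0.04,0],0],[[0.05,0.09,0],0],[[0.08,0.14,0],0],[[0.11,0.19,0],0],[[0.14,0.24,0],0],[[0.165,0.277,0],0],[[0.172,0.285,-0.02],0],[[0.172,0.285,-0.06],0],[[0.172,0.285,-0.1],0],[[0.172,0.285,-0.135],0],[[0.172,0.285,-0.15],0],[[0.172,0.29,-0.15],0],[[0.172,0.296,-0.15],0],[[0.172,0.302,-0.15],0],[[0.172,0.308,-0.15],0]])

```text
time: 11.62
tcp_pos: [0.5591, -0.1996, 0.0743]
tcp_rot: [2.12, 2.316, 0.001]
contact_force: [-0.9, -3.3, 0.9]
opening: 0.0597
```

Call:
move_arm(motion=[[[0,0.002,0],0],[[0,0.004,0],0]])

```text
time: 11.88
tcp_pos: [0.5589, -0.1961, 0.0738]
tcp_rot: [2.121, 2.316, 0.0]
contact_force: [1.3, -3.7, 2.2]
opening: 0.0597
```

Call:
move_arm(motion=[[[0,0.002,0],0],[[0,0.004,0],0]])

```text
time: 12.12
tcp_pos: [0.5586, -0.1917, 0.0731]
tcp_rot: [-2.121, -2.317, 0.0]
contact_force: [1.0, -2.2, 0.7]
opening: 0.0598
```

Call:
move_arm(motion=[[[0,0.001,0],0],[[0,0.002,0],0]])

```text
time: 12.38
tcp_pos: [0.5586, -0.1898, 0.0732]
tcp_rot: [-2.121, -2.317, 0.0]
contact_force: [-0.4, -2.4, 0.9]
opening: 0.0597
```

Call:
move_arm(motion=[[[0,0.001,0],0],[[0,0.002,0],0]])

```text
time: 12.62
tcp_pos: [0.5587, -0.1878, 0.0733]
tcp_rot: [-2.121, -2.317, 0.0]
contact_force: [0.2, -2.1, 1.6]
opening: 0.0598
```

```bash
cat >> h.py <<'E'
def wrist_edges(im):
    # rays to carton-top rear/front edges in the columns beside the tape, world coords on z=.14 if flat
    H,S,V=cv2.split(cv2.cvtColor(im,cv2.COLOR_BGR2HSV));m=((H<30)&(S>60)&(V>60))
    out=[]
    for c0 in (180,230,400,450):
        r=[np.flatnonzero(m[:360,c]) for c in range(c0,c0+20)]
        out.append((np.median([x.min() for x in r]),np.median([x.max() for x in r])))
    return out
def wray(uv,z):
    i=optics.camera_info("wrist");K=np.array(i["camera_matrix"]);T=np.array(i["pose"])
    a=(np.array(uv)-K[:2,2]);r=np.hypot(*a);th=r/K[0,0];d=T[:3,:3]@np.r_[a/r*np.sin(th),np.cos(th)]
    return T[:3,3]+d*(z-T[2,3])/d[2]
E
python3 - <<'E'
from h import *
im=optics.grab_frame("wrist")[:,:,::-1].copy();cv2.imwrite("pics/w3.png",im);s=ctrl.state();print(s["tcp_pos"],s["contact_force"])
for n in("w1","w2","w3"):
    e=wrist_edges(cv2.imread(f"pics/{n}.png"));print(n,e)
    print([ (wray((c+10,r[1]),.14)-s["tcp_pos"])[:2].round(4).tolist() for c,r in zip((180,230,400,450),e)])
E
```

```text
[ 0.55866855 -0.18765796  0.07326571] [-0.39305579 -1.56550535  0.07520825]
w1 [(np.float64(0.0), np.float64(313.0)), (np.float64(0.0), np.float64(317.0)), (np.float64(0.0), np.float64(316.5)), (np.float64(1.0), np.float64(311.5))]
[[-0.0435, 0.0097], [-0.0261, 0.0114], [0.0286, 0.0159], [0.0468, 0.0176]]
w2 [(np.float64(0.0), np.float64(320.0)), (np.float64(0.0), np.float64(324.5)), (np.float64(0.0), np.float64(323.0)), (np.float64(1.0), np.float64(318.0))]
[[-0.0439, 0.0065], [-0.0262, 0.0081], [0.0293, 0.0131], [0.0479, 0.0146]]
w3 [(np.float64(0.0), np.float64(314.0)), (np.float64(0.0), np.float64(318.0)), (np.float64(0.0), np.float64(317.0)), (np.float64(1.0), np.float64(312.0))]
[[-0.0436, 0.0093], [-0.0261, 0.0109], [0.0287, 0.0157], [0.0469, 0.0173]]
```

Now it is upright (rear edge as in w1), with the face about 8 mm further on than before. I continue in 1 mm steps, watching for tilt.

Call:
move_arm(motion=[[[0,0.001,0],0],[[0,0.002,0],0],[[0,0.002,0],0]])

```text
time: 13.05
tcp_pos: [0.5587, -0.1857, 0.0733]
tcp_rot: [-2.121, -2.318, -0.0]
contact_force: [0.4, -2.7, 0.4]
opening: 0.0598
```

```bash
cat > w.py <<'E'
from h import *
im=optics.grab_frame("wrist")[:,:,::-1].copy();s=ctrl.state();print(s["time"],s["tcp_pos"],s["contact_force"].round(2))
print([float(a[1]) for a in wrist_edges(im)])
E
python3 w.py
```

```text
13.1 [ 0.55867826 -0.18576766  0.07326187] [-0.15 -1.18  0.61]
[316.0, 320.0, 319.0, 314.0]
```

Call:
move_arm(motion=[[[0,0.001,0],0],[[0,0.002,0],0],[[0,0.002,0],0]])

```text
time: 13.48
tcp_pos: [0.5587, -0.1837, 0.0733]
tcp_rot: [-2.121, -2.318, -0.0]
contact_force: [0.1, -2.5, 0.5]
opening: 0.06
```

```bash
python3 w.py
```

```text
13.525 [ 0.55868862 -0.18374251  0.07325435] [-0.02 -1.97 -0.26]
[318.0, 322.0, 321.0, 316.0]
```

The rear edge now rises 2 px for every 2 mm of push, so the toe is blocked from about y = -0.187. That agrees with the 7–8 mm gap the top view showed. I'll back off gently, let it stand, and recheck from above.

Call:
move_arm(motion=[[[0,-0.001,0],0],[[0,-0.002,0],0],[[0,-0.003,0],0],[[0,-0.004,0],0],[[0,-0.005,0],0],[[0,-0.006,0],0],[[0,-0.008,0],0],[[0,-0.01,0],0],[[0,-0.03,0],0],[[0,-0.035,0.04],0],[[0,-0.035,0.09],0],[[0,-0.035,0.13],0],[[-0.03,-0.08,0.15],0],[[-0.06,-0.13,0.15],0],[[-0.09,-0.18,0.15],0],[[-0.12,-0.23,0.15],0],[[-0.15,-0.28,0.15],0],[[-0.17,-0.32,0.15],0],[[-0.17,-0.32,0.15],0]])

```text
time: 15.9
tcp_pos: [0.3862, -0.5071, 0.2224]
tcp_rot: [-2.125, -2.312, 0.0]
contact_force: [0.3, 1.4, 0.3]
opening: 0.0599
```

```bash
cat > t.py <<'E'
from h import *
import sys
im=optics.grab_frame("top")[:,:,::-1].copy();cv2.imwrite(f"pics/{sys.argv[1]}.png",im)
H,S,V=cv2.split(cv2.cvtColor(im,cv2.COLOR_BGR2HSV))
m=((H<30)&(S>40)&(V>110));k=np.zeros_like(m);k[150:250,300:400]=m[150:250,300:400]
r=mask_rect(k);b=cv2.boxPoints(r);w=np.array([ray("top",p,.14)[:2] for p in b]);print(b.round(1).tolist(),w.mean(0))
u=np.array([-.0872,.9962]);o=np.array([.552,-.085])
print("board frame",[(round(float((p-o)@u),4),round(float((p-o)@[-.9962,-.0872]),4)) for p in w])
cv2.imwrite(f"pics/{sys.argv[1]}c.png",cv2.resize(im[150:260,290:400],None,fx=5,fy=5,interpolation=cv2.INTER_NEAREST))
E
python3 t.py t3; grep -n x /dev/null; python3 -c "
from h import *
print(ctrl.state()['time'])"
```

```text
[[314.3999938964844, 170.89999389648438], [362.1000061035156, 166.10000610351562], [368.29998779296875, 228.39999389648438], [320.6000061035156, 233.10000610351562]] [ 0.55515649 -0.13217394]
board frame [(-0.0011, -0.0596), (-0.094, -0.0594), (-0.0931, 0.0616), (-0.0009, 0.0613)]
15.95
```

View pics/t3c.png

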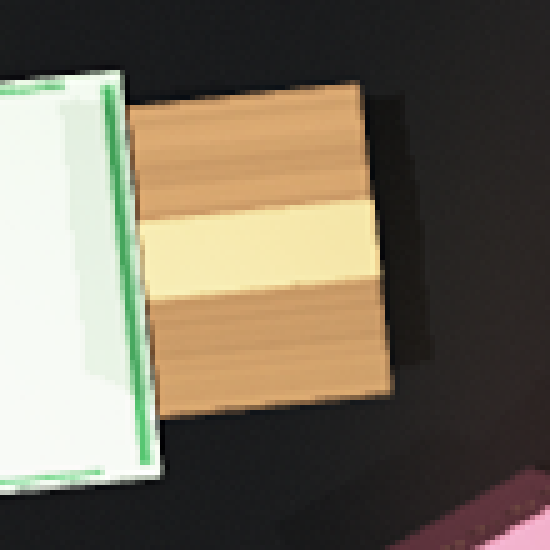

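It is nearly flush now, with at most about 1–2 px between board edge and carton, and square. Since an earlier tilt happened before the board was reached, I'll repeat the push with shut fingers, whose tips hang lower. If the carton doesn't advance this time, it is truly blocked.

Call:
move_arm(motion=[[[0.02,0.04,0],0],[[0.05,0.09,0],0],[[0.08,0.14,0],0],[[0.11,0.19,0],0],[[0.14,0.24,0],0],[[0.165,0.275,0],0],[[0.17,0.283,-0.02],0],[[0.17,0.283,-0.06],0],[[0.17,0.283,-0.1],0],[[0.17,0.283,-0.135],0],[[0.17,0.283,-0.15],0],[[0.17,0.288,-0.15],0],[[0.17,0.293,-0.15],0],[[0.17,0.298,-0.15],0],[[0.17,0.302,-0.15],0],[[0.17,0.306,-0.15],0],[[0.17,0.31,-0.15],0]], gripper=1)

```text
time: 18.08
tcp_pos: [0.5587, -0.1938, 0.0734]
tcp_rot: [2.121, 2.317, -0.0]
contact_force: [0.4, -1.6, 1.4]
opening: -0.0
```

```bash
python3 w.py
```

```text
18.125 [ 0.55876535 -0.19342727  0.0734302 ] [ 0.18 -1.81 -0.91]
[307.0, 311.0, 310.0, 305.0]
```

Call:
move_arm(motion=[[[0,0.002,0],0],[[0,0.004,0],0],[[0,0.006,0],0]])

```text
time: 18.5
tcp_pos: [0.5587, -0.1878, 0.0733]
tcp_rot: [2.121, 2.317, -0.0]
contact_force: [0.1, -2.3, 0.7]
opening: -0.0002
```

```bash
python3 w.py
```

```text
18.55 [ 0.55866851 -0.18759303  0.07328406] [ 0.12 -2.16  0.77]
[314.0, 318.0, 316.0, 312.0]
```

Call:
move_arm(motion=[[[0,0.002,0],0],[[0,0.004,0],0],[[0,0.004,0],0]])

```text
time: 18.92
tcp_pos: [0.5587, -0.1836, 0.0732]
tcp_rot: [-2.121, -2.318, -0.0]
contact_force: [0.2, -1.8, 0.1]
opening: 0.0003
```

```bash
python3 w.py
```

```text
18.975 [ 0.55863797 -0.18366871  0.07317469] [-0.19 -1.1  -0.31]
[318.0, 322.0, 321.0, 316.0]
```

```bash
cat >> h.py <<'E'
def tape(im):
    e=wrist_edges(im);r=int(e[1][1])-25
    H,S,V=cv2.split(cv2.cvtColor(im,cv2.COLOR_BGR2HSV))
    g=np.abs(np.gradient(cv2.GaussianBlur(S[r-3:r+4].astype(float),(5,5),0).mean(0)))
    l=230+np.argmax(g[230:310]);q=340+np.argmax(g[340:420])
    m=((H<30)&(S>60)&(V>60))[r-2:r+3].mean(0)>.5;c=np.flatnonzero(m)
    return r,int(l),int(q),int(q-l),c.min(),c.max(),c.max()-c.min()
E
python3 - <<'E'
from h import *
im=optics.grab_frame("wrist")[:,:,::-1].copy();cv2.imwrite("pics/w4.png",im)
for n in("w1","w2","w3","w4"): print(n,tape(cv2.imread(f"pics/{n}.png")))
E
```

```text
w1 (292, 268, 375, 107, np.int64(134), np.int64(505), np.int64(371))
w2 (299, 266, 376, 110, np.int64(128), np.int64(510), np.int64(382))
w3 (293, 262, 369, 107, np.int64(130), np.int64(501), np.int64(371))
w4 (297, 259, 369, 110, np.int64(125), np.int64(504), np.int64(379))
```

The carton's top appears about 2–3% wider at its rear edge (379 px against 371 px when upright), and it does so at the same tool position as last time, now with a lower push point. So the toe is truly blocked on the board's edge, standing with a lean of only about 0.03 rad. I'll let it down gently, let it stand, rise to 125 mm and start the tip.

Call:
move_arm(motion=[[[0,-0.0005,0],0],[[0,-0.001,0],0],[[0,-0.0015,0],0],[[0,-0.002,0],0],[[0,-0.0025,0],0],[[0,-0.003,0],0],[[0,-0.0035,0],0],[[0,-0.004,0],0],[[0,-0.005,0],0],[[0,-0.006,0],0],[[0,-0.008,0],0],[[0,-0.01,0],0],[[0,-0.016,0],0],[[0,-0.02,0],0],[[0,-0.02,0.02],0],[[0,-0.02,0.04],0],[[0,-0.02,0.052],0],[[0,-0.02,0.052],0]])

```text
time: 21.28
tcp_pos: [0.5591, -0.204, 0.126]
tcp_rot: [2.12, 2.317, 0.001]
contact_force: [0.5, -0.1, -0.2]
opening: -0.0001
```

```bash
python3 w.py;python3 - <<'E'
from h import *
im=optics.grab_frame("wrist")[:,:,::-1].copy();cv2.imwrite("pics/w5.png",im);e=wrist_edges(im)
print([wray((c+10,r[1]),.14).round(4).tolist() for c,r in zip((180,230,400,450),e)])
E
```

```text
21.325 [ 0.55872466 -0.20387343  0.12507622] [-0.16  0.43  0.1 ]Traceback (most recent call last):
  File "w.py", line 3, in <module>
    print([float(a[1]) for a in wrist_edges(im)])
                                ~~~~~~~~~~~^^^^
  File "h.py", line 15, in wrist_edges
    out.append((np.median([x.min() for x in r]),np.median([x.max() for x in r])))
                           ~~~~~^^
    return umr_minimum(a, axis, None, out, keepdims, initial, where)
ValueError: zero-size array to reduction operation minimum which has no identity
Traceback (most recent call last):
  File "h.py", line 15, in wrist_edges
    out.append((np.median([x.min() for x in r]),np.median([x.max() for x in r])))
                           ~~~~~^^
ValueError: zero-size array to reduction operation minimum which has no identity
```

View pics/w5.png

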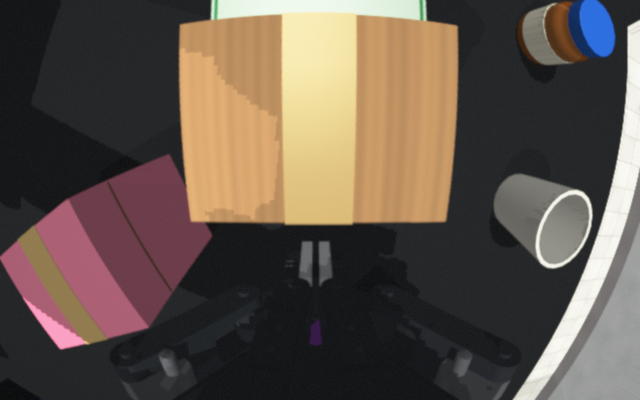

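The wrist view shows the carton upright and centred, with its rear edge level at row ~222, the board directly behind it, and the shut finger tips at (315,262) facing the tape. Now I tip it.

Call:
move_arm(motion=[[[0,0.004,0],0],[[-0.0005,0.008,0],0],[[-0.001,0.011,0],0],[[-0.001,0.014,0],0],[[-0.0015,0.016,0],0],[[-0.0015,0.018,0],0],[[-0.002,0.02,0],0],[[-0.002,0.022,0],0],[[-0.002,0.024,0],0],[[-0.0025,0.027,0],0],[[-0.0025,0.03,0],0]])

```text
time: 22.75
tcp_pos: [0.5561, -0.1736, 0.1253]
tcp_rot: [-2.121, -2.317, 0.0]
contact_force: [0.6, -3.1, 2.2]
opening: 0.0001
```

Call:
move_arm(motion=[[[0,0.0025,0],0],[[-0.0005,0.005,0],0],[[-0.0005,0.0075,0],0],[[-0.001,0.01,0],0],[[-0.001,0.0125,0],0],[[-0.0015,0.015,0],0],[[-0.0015,0.0175,0],0],[[-0.002,0.02,0],0]])

```text
time: 23.75
tcp_pos: [0.5542, -0.1536, 0.1253]
tcp_rot: [-2.121, -2.317, -0.0]
contact_force: [0.1, -1.9, 2.2]
opening: 0.0
```

```bash
python3 - <<'E'
from h import *
im=optics.grab_frame("wrist")[:,:,::-1].copy();cv2.imwrite("pics/w6.png",im);s=ctrl.state();print(s["time"],s["tcp_pos"],s["contact_force"])
E
```

```text
23.8 [ 0.55410318 -0.15331871  0.12524181] [ 0.03271537 -1.14830898  1.0573236 ]
```

View pics/w6.png

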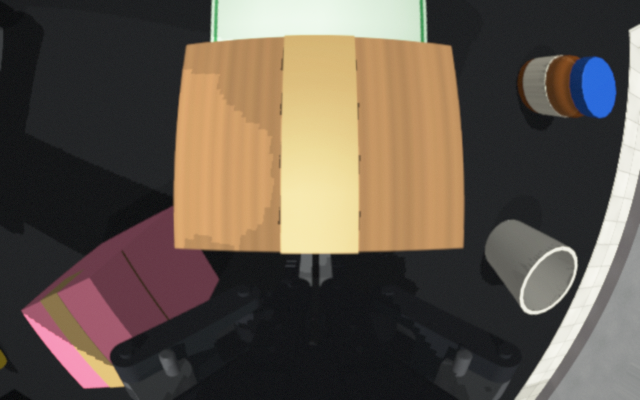

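The view shows the carton leaning forward: its rear edge (row ~250) now spans 289 px, against 257 before, square and with no yaw. I continue until it falls.

Call:
move_arm(motion=[[[0,0.0025,0],0],[[-0.0005,0.005,0],0],[[-0.0005,0.0075,0],0],[[-0.001,0.01,0],0],[[-0.001,0.0125,0],0],[[-0.0015,0.015,0],0],[[-0.0015,0.0175,0],0],[[-0.002,0.02,0],0],[[-0.002,0.0225,0],0],[[-0.002,0.025,0],0]])

```text
time: 25.05
tcp_pos: [0.5521, -0.1285, 0.1252]
tcp_rot: [-2.121, -2.317, 0.0]
contact_force: [-0.1, -0.6, 1.4]
opening: 0.0004
```

Call:
move_arm(motion=[[[0,0.0025,0],0],[[-0.0005,0.005,0],0],[[-0.0005,0.0075,0],0],[[-0.001,0.01,0],0],[[-0.001,0.0125,0],0],[[-0.0015,0.015,0],0]])

```text
time: 25.8
tcp_pos: [0.5506, -0.1136, 0.1252]
tcp_rot: [-2.121, -2.317, 0.0]
contact_force: [-0.5, 0.2, 0.2]
opening: 0.0003
```

```bash
python3 - <<'E'
from h import *
im=optics.grab_frame("wrist")[:,:,::-1].copy();cv2.imwrite("pics/w7.png",im);s=ctrl.state();print(s["time"],s["tcp_pos"],s["contact_force"])
H,S,V=cv2.split(cv2.cvtColor(im,cv2.COLOR_BGR2HSV))
for n,m in(("brown",(H<30)&(S>60)&(V>60)),("blue",(H>100)&(H<130)&(S>100)&(V>50))):
    m=m.copy();m[:, :150]=0;m[:,490:]=0;ys,xs=np.nonzero(m);print(n,m.sum(),xs.min() if len(xs) else 0,xs.max() if len(xs) else 0,ys.min() if len(xs) else 0,ys.max() if len(xs) else 0)
E
```

```text
25.85 [ 0.55060898 -0.11341472  0.12529719] [ 0.25501502 -0.06267708  0.0849528 ]
brown 21301 150 430 22 325
blue 23549 234 402 56 234
```

Force has dropped to zero and a big blue area shows: it has fallen. I'll clear the arm to inspect.

Call:
move_arm(motion=[[[0,-0.01,0.02],0],[[0,-0.04,0.05],0],[[0,-0.08,0.08],0],[[-0.03,-0.13,0.09],0],[[-0.06,-0.18,0.09],0],[[-0.09,-0.23,0.09],0],[[-0.12,-0.28,0.09],0],[[-0.15,-0.33,0.09],0],[[-0.17,-0.37,0.09],0],[[-0.17,-0.37,0.09],0]])

```text
time: 27.1
tcp_pos: [0.3789, -0.4861, 0.2145]
tcp_rot: [-2.125, -2.313, 0.0]
contact_force: [0.1, 0.5, -1.2]
opening: -0.0001
```

```bash
cat > f.py <<'E'
from h import *
import sys
im=optics.grab_frame("top")[:,:,::-1].copy();cv2.imwrite(f"pics/{sys.argv[1]}.png",im)
cv2.imwrite(f"pics/{sys.argv[1]}c.png",cv2.resize(im[150:270,160:370],None,fx=3.8,fy=3.8,interpolation=cv2.INTER_CUBIC))
H,S,V=cv2.split(cv2.cvtColor(im,cv2.COLOR_BGR2HSV))
u=np.array([-.0872,.9962]);v=np.array([-.9962,-.0872]);o=np.array([.5525,-.083])
B=np.array([[*(P:=ray("top",(c,r),.104)[:2]-o)@np.c_[u,v]] for r in(0,) for c in(0,)])
m=((H<30)&(S>50)&(V>60))|((H>100)&(H<130)&(S>80)&(V>60))
k=np.zeros_like(m);k[155:265,232:370]=m[155:265,232:370]
r=mask_rect(k);b=cv2.boxPoints(r);w=np.array([(ray("top",p,.104)[:2]-o)@np.c_[u,v] for p in b])
print("carton box px",b.round(1).tolist(),"board frame",w.round(4).tolist(),w.mean(0).round(4));d=w[1]-w[0];print("ang",np.degrees(np.arctan2(d[1],d[0])))
k=np.zeros_like(m);q=(H<22)&(S>130)&(V>170);k[170:260,200:232]=q[170:260,200:232]
r=mask_rect(k);w=np.array([(ray("top",p,.082)[:2]-o)@np.c_[u,v] for p in cv2.boxPoints(r)]);print("plate",w.round(4).tolist(),r)
print(ctrl.state()["time"])
E
python3 f.py t4
```

```text
carton box px [[267.5, 177.3000030517578], [337.3999938964844, 170.39999389648438], [343.5, 231.0], [273.6000061035156, 237.89999389648438]] board frame [[0.0926, -0.0598], [-0.0492, -0.0595], [-0.0486, 0.0632], [0.0922, 0.0628]] [0.0217 0.0017]
ang 179.86265558494583
plate [[0.2018, -0.0693], [0.1898, -0.0692], [0.1898, 0.0696], [0.2017, 0.0695]] ((221.86476135253906, 212.51229858398438), (67.26805114746094, 5.79428768157959), 84.80557250976562)
27.15
```

View pics/t4c.png

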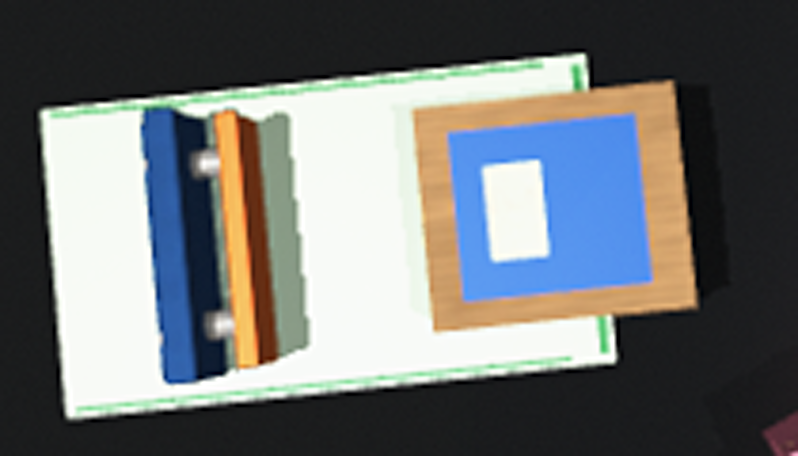

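It lies label up and square on the board: blue label at crop (550,205), centre line off by 2 mm, toe about 48 mm in front of the edge. The end stop's plate is free, its front at about x = 0.190. About 98 mm of pushing is needed to reach it, from low behind with the fingers partly open.

Call:
move_arm(motion=[[[0.02,0.04,0],0],[[0.05,0.09,0],0],[[0.08,0.14,0],0],[[0.11,0.19,0],0],[[0.14,0.24,0],0],[[0.165,0.29,0],0],[[0.175,0.315,0],0],[[0.177,0.32,0],0],[[0.177,0.32,-0.03],0],[[0.177,0.32,-0.07],0],[[0.177,0.32,-0.11],0],[[0.177,0.32,-0.145],0],[[0.177,0.32,-0.165],0],[[0.177,0.32,-0.17],0],[[0.177,0.32,-0.17],0]], gripper=0.3)

```text
time: 29.02
tcp_pos: [0.5577, -0.164, 0.0459]
tcp_rot: [2.121, 2.317, 0.0]
contact_force: [-0.3, 0.0, 0.3]
opening: 0.0594
```

Call:
move_arm(motion=[[[0,0.004,0],0],[[-0.0005,0.008,0],0],[[-0.001,0.011,0],0],[[-0.001,0.014,0],0],[[-0.0015,0.017,0],0],[[-0.0015,0.02,0],0],[[-0.002,0.023,0],0],[[-0.002,0.026,0],0],[[-0.0025,0.029,0],0],[[-0.003,0.033,0],0],[[-0.003,0.037,0],0],[[-0.0035,0.041,0],0],[[-0.004,0.045,0],0],[[-0.0045,0.049,0],0],[[-0.0045,0.053,0],0],[[-0.005,0.057,0],0],[[-0.0055,0.061,0],0]])

```text
time: 31.15
tcp_pos: [0.5521, -0.1026, 0.0453]
tcp_rot: [-2.121, -2.317, -0.0]
contact_force: [0.5, -2.2, 0.7]
opening: 0.0596
```

Call:
move_arm(motion=[[[-0.0005,0.003,0],0],[[-0.0005,0.006,0],0],[[-0.001,0.009,0],0],[[-0.001,0.012,0],0],[[-0.0015,0.015,0],0],[[-0.0015,0.018,0],0],[[-0.002,0.021,0],0],[[-0.002,0.024,0],0],[[-0.0025,0.027,0],0],[[-0.0025,0.03,0],0],[[-0.003,0.033,0],0],[[-0.003,0.036,0],0],[[-0.0035,0.039,0],0],[[-0.0035,0.042,0],0],[[-0.004,0.045,0],0]])

```text
time: 33.02
tcp_pos: [0.5482, -0.0576, 0.0453]
tcp_rot: [-2.121, -2.317, -0.0]
contact_force: [0.7, -2.1, -0.8]
opening: 0.0596
```

Call:
move_arm(motion=[[[0,0.001,0],0],[[0,0.002,0],0],[[0,0.003,0],0],[[0,0.004,0],0]])

```text
time: 33.52
tcp_pos: [0.5482, -0.0538, 0.0453]
tcp_rot: [2.121, 2.317, 0.0]
contact_force: [-0.4, -1.7, -0.8]
opening: 0.0596
```

Call:
move_arm(motion=[[[0,0.001,0],0],[[0,0.002,0],0],[[0,0.003,0],0]])

```text
time: 33.9
tcp_pos: [0.5482, -0.0508, 0.0453]
tcp_rot: [-2.121, -2.317, 0.0]
contact_force: [0.2, -3.0, 0.9]
opening: 0.06
```

Call:
move_arm(motion=[[[0,0.001,0],0],[[0,0.002,0],0]])

```text
time: 34.15
tcp_pos: [0.5482, -0.0487, 0.0453]
tcp_rot: [-2.121, -2.317, 0.0]
contact_force: [0.4, -2.1, 0.2]
opening: 0.06
```

Call:
move_arm(motion=[[[0,0.001,0],0],[[0,0.001,0],0]])

```text
time: 34.4
tcp_pos: [0.5481, -0.0479, 0.0453]
tcp_rot: [2.121, 2.317, -0.0]
contact_force: [-0.8, -2.3, -0.3]
opening: 0.0601
```

Still only about 2 N of sliding force; I keep feeling forward 1 mm at a time.

Call:
move_arm(motion=[[[0,0.001,0],0],[[0,0.001,0],0]])

```text
time: 34.65
tcp_pos: [0.5481, -0.0472, 0.0453]
tcp_rot: [2.121, 2.317, -0.001]
contact_force: [-0.9, -5.4, 0.5]
opening: 0.0597
```

Call:
move_arm(motion=[[[0,0.001,0],0],[[0,0.001,0],0]])

```text
time: 34.9
tcp_pos: [0.5481, -0.0466, 0.0453]
tcp_rot: [2.121, 2.316, -0.002]
contact_force: [-1.3, -8.5, 0.0]
opening: 0.0599
```

Call:
move_arm(motion=[[[0,0.001,0],0],[[0,0.001,0],0]])

```text
time: 35.15
tcp_pos: [0.548, -0.046, 0.0454]
tcp_rot: [2.121, 2.316, -0.003]
contact_force: [-1.7, -9.7, 0.3]
opening: 0.0595
```

Buffer contact was at y of about -0.0478. At 9.7 N it is in by roughly 1.7 mm, and I aim for 3 mm, about 14 N.

Call:
move_arm(motion=[[[0,0.001,0],0],[[0,0.001,0],0]])

```text
time: 35.4
tcp_pos: [0.548, -0.0453, 0.0454]
tcp_rot: [2.121, 2.315, -0.004]
contact_force: [-1.2, -12.4, 1.8]
opening: 0.0596
```

Call:
move_arm(motion=[[[0,0.001,0],0],[[0,0.001,0],0]])

```text
time: 35.65
tcp_pos: [0.548, -0.0447, 0.0455]
tcp_rot: [2.121, 2.315, -0.004]
contact_force: [-1.8, -15.1, 0.7]
opening: 0.0597
```

It is now about 3.1 mm in, by position and by force. I hold for half a second, then let go very slowly so the buffer doesn't kick the carton back.

Call:
move_arm(motion=[[[0,0,0],0],[[0,0,0],0],[[0,0,0],0],[[0,0,0],0]])

```text
time: 36.15
tcp_pos: [0.5481, -0.0447, 0.0455]
tcp_rot: [2.121, 2.315, -0.004]
contact_force: [-1.4, -14.5, 1.5]
opening: 0.0595
```

Call:
move_arm(motion=[[[0,-0.0003,0],0],[[0,-0.0006,0],0],[[0,-0.0009,0],0],[[0,-0.0012,0],0],[[0,-0.0015,0],0],[[0,-0.0018,0],0],[[0,-0.0021,0],0],[[0,-0.0024,0],0],[[0,-0.0027,0],0],[[0,-0.003,0],0],[[0,-0.0033,0],0],[[0,-0.0036,0],0],[[0,-0.0039,0],0],[[0,-0.0042,0],0],[[0,-0.0045,0],0],[[0,-0.0048,0],0],[[0,-0.0051,0],0],[[0,-0.0054,0],0],[[0,-0.0057,0],0],[[0,-0.006,0],0]])

```text
time: 38.65
tcp_pos: [0.5482, -0.0488, 0.0453]
tcp_rot: [2.121, 2.317, 0.0]
contact_force: [0.5, 1.0, 0.1]
opening: 0.0596
```

Call:
move_arm(motion=[[[0,-0.0005,0],0],[[0,-0.001,0],0],[[0,-0.002,0],0],[[0,-0.004,0],0],[[0,-0.01,0],0],[[0,-0.03,0],0],[[0,-0.06,0],0],[[0,-0.09,0.04],0],[[0,-0.11,0.09],0],[[0,-0.14,0.14],0],[[-0.03,-0.18,0.17],0],[[-0.06,-0.23,0.17],0],[[-0.09,-0.28,0.17],0],[[-0.12,-0.33,0.17],0],[[-0.15,-0.38,0.17],0],[[-0.17,-0.43,0.17],0],[[-0.17,-0.43,0.17],0]])

```text
time: 40.78
tcp_pos: [0.3753, -0.4825, 0.2143]
tcp_rot: [-2.126, -2.312, 0.001]
contact_force: [0.7, 0.2, -0.6]
opening: 0.0598
```

```bash
sed -i 's/k\[155:265,232:370\]=m\[155:265,232:370\]/k[155:265,229:370]=m[155:265,229:370]/' f.py; python3 f.py t5; python3 -c "
import cv2;a=cv2.imread('pics/t5.png')[150:270,160:370];cv2.imwrite('pics/t5c.png',cv2.resize(a,None,fx=3.8,fy=3.8,interpolation=2))"
```

```text
carton box px [[223.3000030517578, 181.6999969482422], [290.79998779296875, 175.60000610351562], [296.5, 238.10000610351562], [229.0, 244.3000030517578]] board frame [[0.1822, -0.0602], [0.0456, -0.0586], [0.0466, 0.0678], [0.1822, 0.0663]] [0.1141 0.0038]
ang 179.3438750981618
plate [[0.2059, -0.001], [0.196, -0.0014], [0.1923, 0.0694], [0.2022, 0.0698]] ((221.719970703125, 229.03997802734375), (34.506813049316406, 4.808326244354248), 81.8698959350586)
40.825
```

The viewer's limit is reached, so I'll check the remaining points numerically: plate shift at its visible ends against the free plate, and that the bystanders are unmoved.

```bash
python3 - <<'E'
from h import *
a=cv2.imread("pics/t4.png").astype(np.float32);b=cv2.imread("pics/t5.png").astype(np.float32);z=cv2.imread("pics/top0.png").astype(np.float32)
# orange plate's stop-side edge per row: subpixel crossing of red-blue
for nm,i in(("free t4",a),("now t5",b)):
    d=i[:,:,2]-i[:,:,0];o=[]
    for r in list(range(181,187))+list(range(240,248)):
        x=np.arange(204,226);p=d[r,204:226];j=np.flatnonzero((p[:-1]<60)&(p[1:]>=60))
        o.append(round(float(x[j[0]]+(60-p[j[0]])/(p[j[0]+1]-p[j[0]])),2) if len(j) else None)
    print(nm,o)
for n,(x,y) in dict(bottle=(200,103),jar=(286,103),beaker=(368,98)).items():
    s=np.s_[y-25:y+25,x-25:x+25];print(n,cv2.phaseCorrelate(cv2.cvtColor(z[s],6),cv2.cvtColor(b[s],6))[0])
E
```

```text
free t4 [215.65, 215.64, 215.78, 215.89, 216.16, 216.28, 221.05, 221.19, 221.27, 221.37, 221.48, 221.59, 221.82, None]
now t5 [215.16, 215.27, 215.34, 215.43, 215.53, 215.57, 220.53, 220.62, 220.72, 220.79, 220.78, 220.87, 221.12, None]
bottle (0.020926818420456073, 0.013199185261754565)
jar (-0.009279057954053371, 0.08946368679933059)
beaker (-0.0003495822198225085, 0.01361845455894084)
```

The plate is still held in by about 0.55 px, roughly 1.1 mm, at both ends, and the bystanders are unmoved. Handing in.

```bash
python3 -c "
from cell import ticket,ctrl
print(ticket.finish_job(),ctrl.state()['time'])"
```

```text
the job is handed in; nothing more can be done
the job is handed in; nothing more can be done
```

The carton lies on the board with its label up, square, and resting against the buffer. I handed the job in at about 41 s; it reports no verdict.

**What I did:** I slid the brown carton upright and square to the board's front edge, and let it stand. Then I tipped it with a push at 125 mm and pushed it along until it met the buffer. It went in to about 3.1 mm at 15 N, the highest force seen, held for 0.5 s, and I released it slowly.

**Last checks (top camera):**

| Check | Measured | Needed |
|---|---|---|
| Toe past the board's front edge | about 46 mm | 8 mm or more |
| Offset from the board's centre line | about 4 mm | within 35 mm |
| Skew to the board | about 0.7° | within 0.1 rad (5.7°) |
| Buffer still pressed in | about 1.1 mm | at least 0.2 mm |

The bottle, jar and beaker had not moved, and the arm was clear of everything.

**What disagreed:**
- **First push:** it looked blocked by the board, but the cameras showed a 4–9 mm gap, so I pushed again.
- **Flushness:** the second time, the top view put the toe 1–3 mm short of the edge. I took it as flush because the carton leaned instead of sliding, at the same spot on two pushes. This is the least certain step, because the camera error is close to the 4 mm limit.
- **Final picture:** I could not view it because the limit of 12 was reached, so the last checks are numbers only.

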